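# Size an arbor in the ring gauge

### The job

Find the size of the arbor that hangs alone in the small boxwood stand: starting with the largest ring of the step gauge, pass its shank right through each ring in turn, and go on to the next smaller one until a ring stops it, pressing only lightly (the rings float a few millimetres sideways, so feel for the bore and make sure that the arbor is truly stopped in its mouth and has not just caught on the face). Then go back and leave it in the last ring that let it through, fully home with its collar down on the ring, and let go. Leave the two arbors in the rack and the other things alone.

Things in the scene. Friction and masses are not known exactly. Their poses are not given: they have to be found in the camera images.
- gauge: step gauge, fixed: black steel bar 214 x 52 mm, long along its y axis, raised over a base plate 220 x 58 mm. On it, 44 mm apart, four bright steel rings (flange 35 mm across) with bores shrinking from the +y end (ring 1, one brass pip beside it) to the -y end (ring 4, four pips). Free depth below the ring tops 45 mm. Origin: centre of the underside, on the worktop; x points away from the pips, z up
- pocket_1 (a point): middle of the pocket of ring 1 (bore 21 mm, 14 mm deep, sharp-edged), level with the ring's top face, 52 mm above the worktop. Axes as the gauge's. The ring floats: it stands up to 4.5 mm off this point in x and in y, and slides sideways in that play against a drag of 1 N; pressed down with over 5 N it gives on a spring, 2 mm at 15 N. Pressed within about 2 mm of its axis a foot slips in; farther off it can catch on the face
- pocket_2 (a point): middle of the pocket of ring 2 (bore 18 mm, 14 mm deep, sharp-edged), level with the ring's top face, 52 mm above the worktop. Axes as the gauge's. The ring floats: it stands up to 4.5 mm off this point in x and in y, and slides sideways in that play against a drag of 1 N; pressed down with over 5 N it gives on a spring, 2 mm at 15 N. Pressed within about 2 mm of its axis a foot slips in; farther off it can catch on the face
- pocket_3 (a point): middle of the pocket of ring 3 (bore 15 mm, 14 mm deep, sharp-edged), level with the ring's top face, 52 mm above the worktop. Axes as the gauge's. The ring floats: it stands up to 4.5 mm off this point in x and in y, and slides sideways in that play against a drag of 1 N; pressed down with over 5 N it gives on a spring, 2 mm at 15 N. Pressed within about 2 mm of its axis a foot slips in; farther off it can catch on the face
- pocket_4 (a point): middle of the pocket of ring 4 (bore 12 mm, 14 mm deep, sharp-edged), level with the ring's top face, 52 mm above the worktop. Axes as the gauge's. The ring floats: it stands up to 4.5 mm off this point in x and in y, and slides sideways in that play against a drag of 1 N; pressed down with over 5 N it gives on a spring, 2 mm at 15 N. Pressed within about 2 mm of its axis a foot slips in; farther off it can catch on the face
- stand_hole (a point): middle of the hole, at the top face, of the single stand: a square boxwood block 50 x 50 x 44 mm, fixed, with one 23 mm hole right through, in which the arbor to be sized hangs by its collar. 44 mm above the worktop
- rack_top (a point): middle of the top face of the boxwood rack: a fixed block 50 x 104 x 44 mm with two 23 mm holes, 26 mm to either side along its y axis, in which the two other arbors wait
- pin_a_mid (a point): arbor a, 60 to 130 g, 78 mm long, one of three that look alike as they hang: steel shank 40 mm long, brass collar 30 mm across and 4 mm thick, knurled brass grip 16 mm across and 34 mm long above it. Shank 14, 17 or 20 mm across, another on each, not known which; 1 mm free in its own ring. Point: on the axis, at the collar's underside; grip from 4 to 38 mm above it; z to the grip
- pin_a_foot (a point): foot of arbor a: middle of the lower end of its shank, 40 mm below the collar's underside. The lowest 3 mm are a pilot 3 mm thinner than the shank, chamfered 1.5 mm; a 1.5 mm bevel leads from it to the shank. In the next ring too small for it the arbor stops with the foot 3.5 to 5.5 mm below its pocket's point; a foot that has only caught on the face 0 to 2 mm below
- pin_b_mid (a point): arbor b, 60 to 130 g, 78 mm long, one of three that look alike as they hang: steel shank 40 mm long, brass collar 30 mm across and 4 mm thick, knurled brass grip 16 mm across and 34 mm long above it. Shank 14, 17 or 20 mm across, another on each, not known which; 1 mm free in its own ring. Point: on the axis, at the collar's underside; grip from 4 to 38 mm above it; z to the grip
- pin_b_foot (a point): foot of arbor b: middle of the lower end of its shank, 40 mm below the collar's underside. The lowest 3 mm are a pilot 3 mm thinner than the shank, chamfered 1.5 mm; a 1.5 mm bevel leads from it to the shank. In the next ring too small for it the arbor stops with the foot 3.5 to 5.5 mm below its pocket's point; a foot that has only caught on the face 0 to 2 mm below
- pin_c_mid (a point): arbor c, 60 to 130 g, 78 mm long, one of three that look alike as they hang: steel shank 40 mm long, brass collar 30 mm across and 4 mm thick, knurled brass grip 16 mm across and 34 mm long above it. Shank 14, 17 or 20 mm across, another on each, not known which; 1 mm free in its own ring. Point: on the axis, at the collar's underside; grip from 4 to 38 mm above it; z to the grip
- pin_c_foot (a point): foot of arbor c: middle of the lower end of its shank, 40 mm below the collar's underside. The lowest 3 mm are a pilot 3 mm thinner than the shank, chamfered 1.5 mm; a 1.5 mm bevel leads from it to the shank. In the next ring too small for it the arbor stops with the foot 3.5 to 5.5 mm below its pocket's point; a foot that has only caught on the face 0 to 2 mm below
- movement: bystander: round metal movement holder, 53 mm across, 27 mm high, with an open watch movement in it; origin under its centre
- watch: bystander: pocket watch lying on its back, 64 x 46 x 12 mm; origin on its underside, under the middle of its case
- oiler: bystander: small turned brass oiler pot, 31 mm across, 32 mm high; origin under its centre

How it is judged:
By the outcome, as a careful person would: the job done as asked, in the order asked, and still so for the second after the job is handed in, with the robot touching nothing.
It also fails if it takes over 72 s, if anything falls off the work surface, if the arm or the gripper's body presses on something with over 40 N, if the wrist force passes 120 N, or if a joint passes its speed limit or range.

### The arm

A 6-joint arm with a two-finger parallel gripper is mounted at the origin on a cart in front of the work surface, level with it; the furniture and walls round the work are solid. World frame = base frame: x ahead of the robot, y to its left, z up, the work surface at z = 0. Lengths are in m, angles in rad, forces in N, time in s.
With the tool pointing down it reaches from about 0.325 to 0.875 m from the base axis. Payload 4.4 kg.
Tool frame: the origin (TCP) lies on the mounting face of the last link; the fingertips stand 173 mm ahead of it and the grasp point (between the pads) lies 155 mm ahead of it; z points along the fingers, y is the line along which they close (so a half turn about z gives the same grasp; the last joint's range is limited). The gripper opens to 85 mm and grips with 20 to 120 N. Pads are 22 mm wide; open, the fingers measure 114 mm over their backs; the gripper's body (76 mm by 85 mm) begins 54 mm behind the grasp point. The pads swing forward as they close: fully open they stand 13 mm farther back than shut.
Start: joints at [-1.274, 0.207, 1.542, -0, 1.393, -0.15], TCP at [0.248, -0.519, 0.405] pointing down, gripper open.
Joint ranges: [-2.73, 2.73], [-0.86, 2.22], [0.23, 2.46], [-1.11, 4.25], [0.08, 2.63], [-2.82, 2.82]. Speed limits (rad/s): [2.79, 2.79, 3.14, 3.14, 3.14, 3.14].

### API

Orientations are given as a rotation vector (axis times angle).
In Python, from station import read_state, grab_frame, camera_info, bot gives the robot as it stands.
- The arm moves only by the tool play_rows, never from a script. Its argument "series" is a list of rows, each a list of 7 numbers: the turn, a rotation vector about the tool's x, y, z in degrees, then the shift along the tool's x, y, z in m, then the gripper's target within -1 to 1 (shut at 1, half-way at 0, fully open at -1). In form: [[ax, ay, az, dx, dy, dz, grip], ...]. A call has 1 to 12 rows; each row is the pose to reach, as a shift and turn from the pose commanded when the call began, along the tool's axes at that moment; what a row does not reach only later rows make up. A row lasts 1/12 s, in which the tool goes at most 41.7 mm and 7.16 degrees, less where a joint would pass 70% of its speed; a pose out of reach is approached as far as the arm can. A call with a gripper value outside its range is refused whole. The fingers move at their own pace and stop on an object; the grip force is fixed at half the most. Time passes only in rows, so rows that repeat a pose let the fingers close. It gives the time, the measured TCP pose, the force, the opening and the grip force at its end, in the units of the state.
- read_state(): the state, without advancing time (a new reading comes with each control period).
- grab_frame(name): name is "scene" or "top" or "wrist"; returns the picture (384x512x3 uint8, red, green, blue); there is no depth.
- camera_info(name): a dict with "mtx" (3x3 intrinsics, pixels), "k1" (the pictures are not rectified: a ray, as slopes to the right and down, at radius r is drawn at 1 + k1 r^2 times it, then the intrinsics apply), "rvec" (rotation vector, rad) and "tvec" (3), from world to camera coordinates, as OpenCV has them. Camera axes: x right, y down, z forward; pixel columns grow to the right and rows downward; lengths in m; the calibration is good to about 2 mm. A picture is of the moment at which its call begins: read the wrist's pose just before it. camera_info takes no time and is no camera call; for the wrist camera it gives the pose at the moment of the call.
- bot.close_job(): hands the job in; it is judged then, once.
The state is a dict: "clock": time; "joint_pos": joint angles; "dq": joint speeds; "tau": joint torques, N m; "tcp_pos": TCP position; "tcp_rot": TCP orientation; "wrist_force": force on the tool from outside, world axes, zero at the start; "wrist_torque": the same for the moment, N m; "finger_gap": finger opening in m; "grip_force": force on a finger pad.
Only numpy, scipy, OpenCV 4.12 (cv2) and the standard library are available. Lean on these libraries where they do the work, as an engineer would, in place of code of your own. Each camera call takes 0.05 s, during which the arm holds its last target. There are 200 camera calls.

## Working session

There is one attempt and no reset: what is moved stays moved. The work goes in short steps, Python scripts to look and compute and a tool call to move; the robot and the scene stay as the last step left them, time stands still between calls to the robot, and variables do not carry over. Pictures are saved under pics/ and viewed, at most 10 in all, crops included, and the job is handed in when it is done.

Besides the shell and the picture viewer there is one more tool, called after "Call:" as a command line: name --pt "numbers of a row" for each row, then --argument value for the rest. play_rows: Moves the arm, as the interface text tells. Its arguments: {"type":"object","properties":{"series":{"type":"array"}},"required":["series"]}

```bash
ls; mkdir -p pics
cat > h.py <<'E'
import numpy as np, cv2
from station import read_state, grab_frame, camera_info, bot
def cam(name):
    c=camera_info(name); R=cv2.Rodrigues(np.array(c["rvec"],float))[0]
    return np.array(c["mtx"],float),float(c["k1"]),R,np.array(c["tvec"],float).ravel()
def ray(c,uv):
    K,k,R,t=c; d=np.array([(uv[0]-K[0,2])/K[0,0],(uv[1]-K[1,2])/K[1,1]]); s=d.copy()
    for _ in range(20): s=d/(1+k*(s@s))
    return -R.T@t, R.T@np.array([s[0],s[1],1])
def onz(c,uv,z):
    o,d=ray(c,uv); return o+d*(z-o[2])/d[2]
def proj(c,P):
    K,k,R,t=c; p=R@np.array(P,float)+t; s=p[:2]/p[2]; s=s*(1+k*(s@s)); return np.array([K[0,0]*s[0]+K[0,2],K[1,1]*s[1]+K[1,2]])
def tri(rs):
    A=np.zeros((3,3));b=np.zeros(3)
    for o,d in rs:
        d=d/np.linalg.norm(d);M=np.eye(3)-np.outer(d,d);A+=M;b+=M@o
    return np.linalg.solve(A,b)
def save(n,im,s=1): cv2.imwrite(n,cv2.resize(im[...,::-1],None,fx=s,fy=s,interpolation=cv2.INTER_CUBIC))
E
python3 - <<'E'
from h import *
import pickle
s=read_state(); print(s)
ims={n:grab_frame(n) for n in("scene","top")}
cs={n:cam(n) for n in ims}; pickle.dump((ims,cs),open("a.pkl","wb"))
for n in ims: save(f"pics/{n}.png",ims[n],1.5); print(n,-cs[n][2].T@cs[n][3],cs[n][0][0,0])
E
```

```text
pics
{'clock': 0.0, 'joint_pos': array([-1.27449708e+00,  2.07423069e-01,  1.54297763e+00, -2.63923686e-06,
        1.39349576e+00, -1.50489010e-01]), 'dq': array([ 1.20995660e-03,  8.39047360e-04, -6.04370728e-05,  7.03336120e-04,
        7.84360274e-04,  4.23876451e-04]), 'tau': array([ 1.24708946e-03, -3.83032894e+01, -2.91598678e+01, -2.72868629e-04,
        1.03934403e-02,  2.66697960e-06]), 'tcp_pos': array([ 0.24832671, -0.51820153,  0.40351233]), 'tcp_rot': array([-3.06128705e+00, -6.95482300e-01,  2.67469430e-04]), 'wrist_force': array([-0.2222344 ,  1.15267271,  0.70046595]), 'wrist_torque': array([ 0.06151568,  0.02472932, -0.06154304]), 'grip_force': 0.0, 'finger_gap': 0.08558674640576151}
scene [0.07403537 0.7615537  0.78294201] 430.75509133276046
top [0.35696257 0.1217197  1.01353627] 350.91220464326585
```

View pics/top.png

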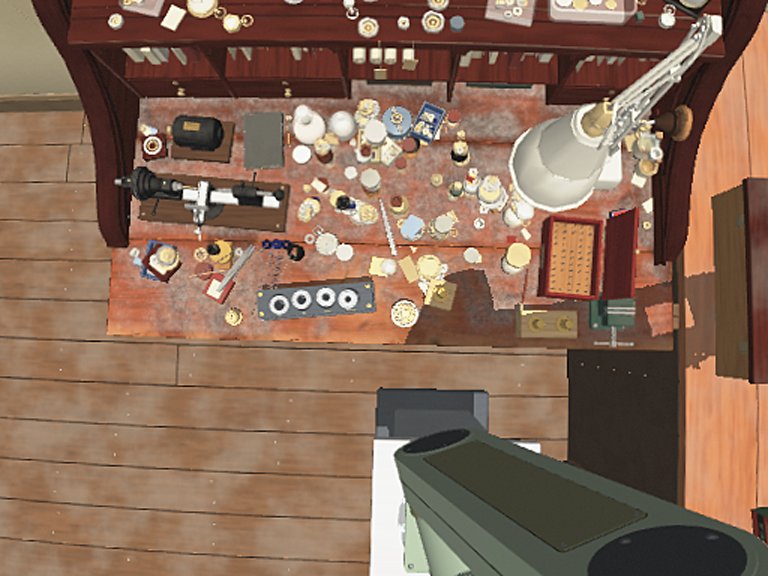

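View pics/scene.png

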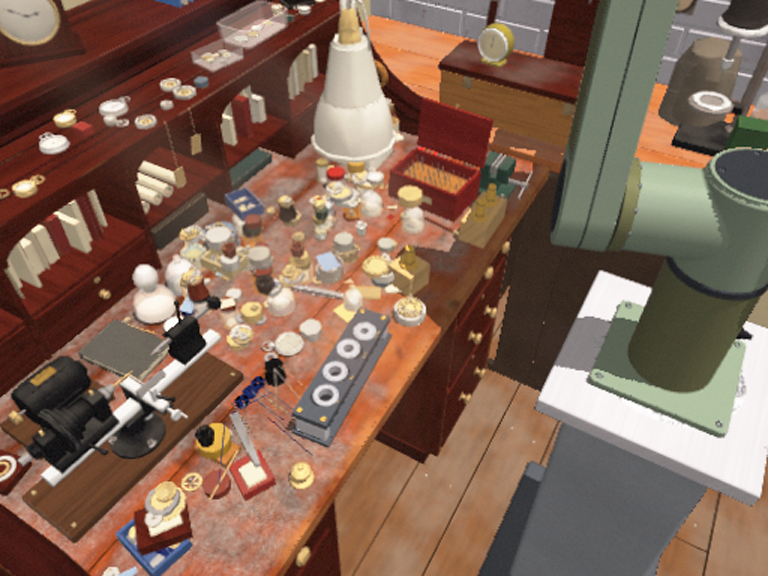

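The top view shows the gauge at about (316,298), its rings running from (278,303) to (348,299). The lone stand is at (440,292), the rack at (547,321) and the movement holder at (404,313). The scene view shows the stand at (408,268), with its arbor's grip at (408,255). All positions are in the 1.5x pictures.

Run:
```python
from h import *
import pickle
ims,cs=pickle.load(open("a.pkl","rb"))
t,s=cs["top"],cs["scene"]
f=lambda c,u,z: onz(c,np.array(u)/1.5,z).round(3)
for n,u in dict(r_a=(279,303),r_b=(302,299.5),r_c=(325,297),r_d=(348,298.5)).items(): print(n,f(t,u,.052))
for n,u in dict(r_d=(365,330),r_c=(348,348),r_b=(335,371),r_a=(325,394),stand=(408,250)).items(): print("s",n,f(s,u,.052))
print("stand top", f(t,(440,292),.044), "rack",f(t,(547,321),.044),"mov",f(t,(404,313),.027))
for im,n in((ims["top"],"top"),(ims["scene"],"scene")):
    pass
a=ims["top"][150:235,160:400]; b=ims["scene"][120:300,190:350]
save("pics/ct.png",a,3); save("pics/cs.png",b,3)
c=camera_info("wrist"); print(c)
```

```text
r_a [0.401 0.337 0.052]
r_b [0.409 0.295 0.052]
r_c [0.415 0.253 0.052]
r_d [0.413 0.21  0.052]
s r_d [0.411 0.214 0.052]
s r_c [0.414 0.257 0.052]
s r_b [0.408 0.302 0.052]
s r_a [0.399 0.341 0.052]
s stand [0.44  0.023 0.052]
stand top [0.43  0.041 0.044] rack [ 0.382 -0.158  0.044] mov [0.39  0.107 0.027]
{'mtx': array([[279.69154136,   0.        , 257.35757481],
       [  0.        , 279.69154136, 195.79754685],
       [  0.        ,   0.        ,   1.        ]]), 'k1': 0.018688947931864815, 'rvec': array([-2.43122777,  1.53127622,  0.23951209]), 'tvec': array([-0.57355803, -0.03809365,  0.3791587 ])}
```

View pics/ct.png

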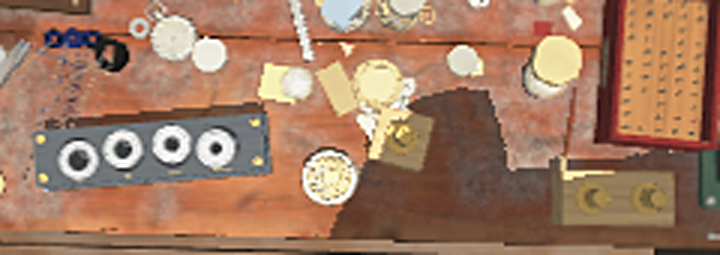

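The crop shows the gauge with its pips on the -x side and the bores shrinking to the right, so ring 1 is at (78,158). The stand, with one arbor, is at (402,138). The rack with two arbors is at (615,198).

Run:
```python
from h import *
import pickle
ims,cs=pickle.load(open("a.pkl","rb"))
t,s=cs["top"],cs["scene"]
for n,a,b in(("lamp rim centre",(556,170),(354,150)),("pin top",(438,292),(408,248)),("clutter",(429,265),(377,265))):
    rs=[ray(t,np.array(a)/1.5),ray(s,np.array(b)/1.5)];P=tri(rs);print(n,P.round(3),[(proj(c,P)*1.5).round() for c in(t,s)])
st=read_state();Rt=cv2.Rodrigues(st["tcp_rot"])[0]; w=cam("wrist")
print("Rt",Rt.round(3),"cam in tool",(Rt.T@(-w[2].T@w[3]-st["tcp_pos"])).round(4),"axes",(Rt.T@w[2].T).round(3))
```

```text
lamp rim centre [ 0.661 -0.166  0.072] [array([556., 169.]), array([355., 150.])]
pin top [0.428 0.048 0.082] [array([438., 292.]), array([408., 248.])]
clutter [0.48  0.061 0.03 ] [array([429., 266.]), array([376., 265.])]
Rt [[ 0.902  0.432 -0.001]
 [ 0.432 -0.902  0.002]
 [ 0.    -0.002 -1.   ]] cam in tool [ 0.078  -0.0002  0.0319] axes [[-0.    -0.953 -0.302]
 [ 1.    -0.    -0.   ]
 [-0.    -0.302  0.953]]
```

Call:
play_rows --pt "0 0 6 0.034 -0.036 0.005 0" --pt "0 0 12 0.068 -0.072 0.01 0" --pt "0 0 18 0.1 -0.107 0.014 0" --pt "0 0 24 0.135 -0.143 0.018 0" --pt "0 0 25.6 0.169 -0.18 0.023 0" --pt "0 0 25.6 0.203 -0.215 0.028 0" --pt "0 0 25.6 0.237 -0.25 0.032 0" --pt "0 0 25.6 0.27 -0.287 0.037 0" --pt "0 0 25.6 0.305 -0.323 0.041 0" --pt "0 0 25.6 0.338 -0.36 0.046 0" --pt "0 0 25.6 0.372 -0.395 0.05 0" --pt "0 0 25.6 0.406 -0.431 0.055 0"

```text
clock: 1.1
tcp_pos: [0.3995, -0.0422, 0.3583]
tcp_rot: [3.141, -0.001, 0.001]
wrist_force: [1.0, -0.2, 0.4]
finger_gap: 0.043
grip_force: 0.0
```

Call:
play_rows --pt "0 0 0 0 0 0 0" --pt "0 0 0 0 0 0 0" --pt "0 0 0 0 0 0 0"

```text
clock: 1.35
tcp_pos: [0.3995, -0.0442, 0.3582]
tcp_rot: [3.141, 0.002, -0.001]
wrist_force: [-0.7, -0.6, 0.3]
finger_gap: 0.0427
grip_force: 0.0
```

Run:
```python
from h import *
import pickle
s=read_state(); c=cam("wrist"); im=grab_frame("wrist"); pickle.dump((im,c,s),open("w1.pkl","wb"))
print(s["tcp_pos"],s["tcp_rot"],s["finger_gap"],s["wrist_force"],s["joint_pos"]); save("pics/w1.png",im,1.5)
```

```text
[ 0.39951564 -0.04416018  0.35824684] [ 3.14111599e+00  2.13543286e-03 -1.17457996e-03] 0.04267605919615627 [-0.74147467 -0.6349049   0.3360567 ] [-3.25970575e-01 -1.30377284e-01  1.99108312e+00 -7.20483330e-04
  1.28144258e+00  1.24367186e+00]
```

View pics/w1.png

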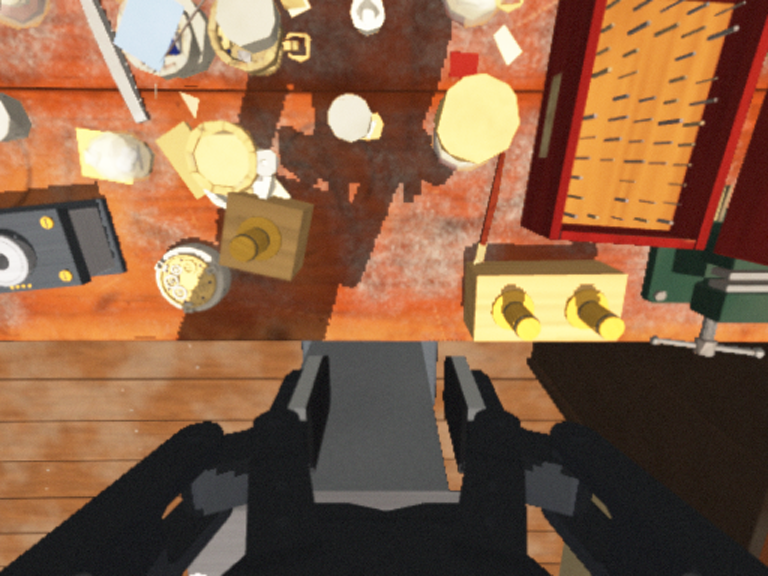

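The wrist view (1.5x) shows the lone stand centred near (267,237), with the grip leaning from about (266,236) to its top end at (240,247). The gauge's ring-4 end is at (60,245). The rack is at (547,305).

Call:
play_rows --pt "0 0 0 0.008 -0.025 0 0" --pt "0 0 0 0.016 -0.05 0 0" --pt "0 0 0 0.023 -0.072 0.01 0" --pt "0 0 0 0.03 -0.092 0.02 0" --pt "0 0 0 0.03 -0.092 0.03 0" --pt "0 0 0 0.03 -0.092 0.03 0" --pt "0 0 0 0.03 -0.092 0.03 0" --pt "0 0 0 0.03 -0.092 0.03 0"

```text
clock: 2.07
tcp_pos: [0.4298, 0.0462, 0.3287]
tcp_rot: [3.141, -0.004, 0.0]
wrist_force: [0.4, 0.4, 0.0]
finger_gap: 0.0426
grip_force: 0.0
```

Run:
```python
from h import *
import pickle
s=read_state(); c=cam("wrist"); im=grab_frame("wrist"); pickle.dump((im,c,s),open("w2.pkl","wb"))
print(s["tcp_pos"],s["tcp_rot"],s["finger_gap"],s["wrist_force"]); save("pics/w2.png",im,1.5)
```

```text
[0.42975458 0.04618921 0.32874178] [ 3.14116197e+00 -4.46825463e-03  1.87717532e-04] 0.042626370208558244 [0.38174381 0.39890948 0.01236473]
```

View pics/w2.png

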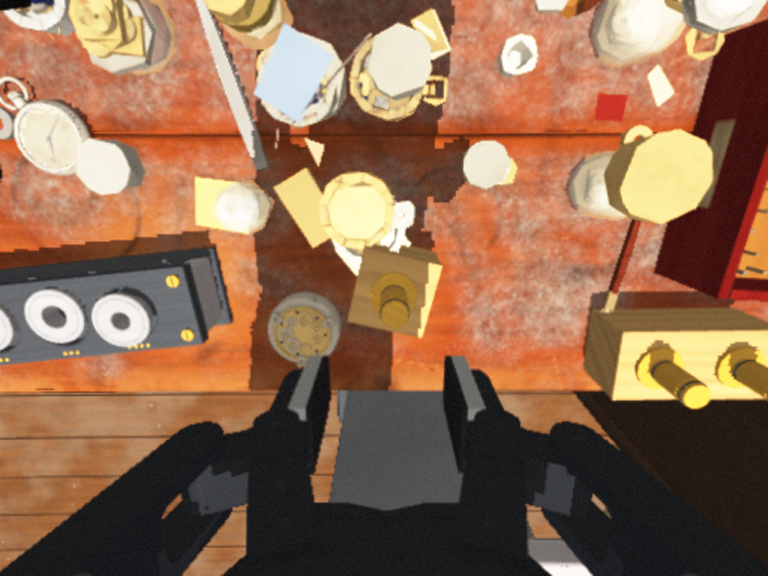

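In this view (1.5x) the arbor's grip top is at about (395,313) and its collar is around (393,291). Rings 4 and 3 are at (122,320) and (53,315). The clutter behind the stand, at (355,207), is clear of the fingers.

Run:
```python
from h import *
import pickle
w1=pickle.load(open("w1.pkl","rb"));w2=pickle.load(open("w2.pkl","rb"))
ims,cs=pickle.load(open("a.pkl","rb"))
# crops for precise look side by side
a=w1[0][120:195,135:220];b=w2[0][155:230,225:310]
c=np.hstack([cv2.resize(a,None,fx=4.7,fy=4.7,interpolation=cv2.INTER_CUBIC),cv2.resize(b,None,fx=4.7,fy=4.7,interpolation=cv2.INTER_CUBIC)])
save("pics/pin.png",c)
for n,u1,u2 in(("top",(241,246),(395,313)),):
    P=tri([ray(w1[1],np.array(u1)/1.5),ray(w2[1],np.array(u2)/1.5)]);print(P, proj(w1[1],P)*1.5,proj(w2[1],P)*1.5)
for z in(.082,.048,.044): print(z,onz(w2[1],np.array((395,313))/1.5,z))
```

```text
[0.42873865 0.04157026 0.08231273] [240.79912972 246.44646508] [395.20823131 312.5141814 ]
0.082 [0.42834224 0.04167583 0.082     ]
0.048 [0.41580677 0.0409283  0.048     ]
0.044 [0.41433201 0.04084036 0.044     ]
```

View pics/pin.png

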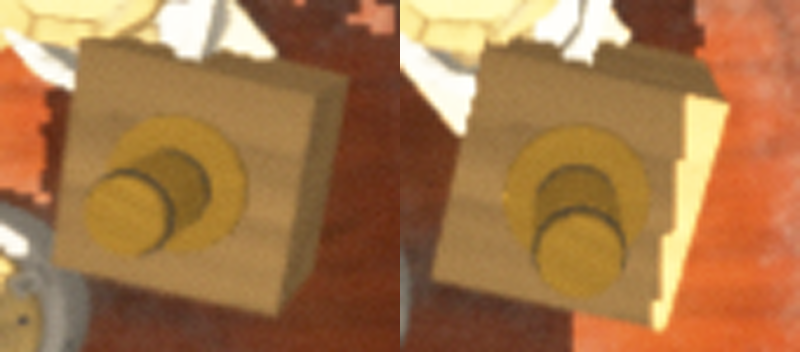

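The crop shows the collar centres at crop pixels (177,184) and (576,194), and the grip-top centres at (125,213) and (580,255).

Run:
```python
from h import *
import pickle
w1=pickle.load(open("w1.pkl","rb"));w2=pickle.load(open("w2.pkl","rb"))
for n,u1,u2,z in(("top",(161.4,164.9),(263,208.9),.082),("collar",(172.4,158.8),(262.1,196),.048)):
    P=tri([ray(w1[1],u1),ray(w2[1],u2)]);print(n,P.round(4), (proj(w1[1],P)-u1).round(1),(proj(w2[1],P)-u2).round(1),onz(w1[1],u1,z).round(4),onz(w2[1],u2,z).round(4))
print((w2[2]["tcp_pos"]+cv2.Rodrigues(w2[2]["tcp_rot"])[0]@[0,0,.155]).round(4))
```

```text
top [0.4275 0.0418 0.0798] [-0.1  0.2] [ 0.1 -0.2] [0.4281 0.041  0.082 ] [0.4281 0.0419 0.082 ]
collar [0.4271 0.0421 0.0444] [ 0.1 -0.2] [-0.1  0.2] [0.4275 0.0411 0.048 ] [0.4284 0.0421 0.048 ]
[0.4298 0.0461 0.1737]
```

Call:
play_rows --pt "0 0 0 -0.002 0.0045 0.02 0" --pt "0 0 0 -0.002 0.0045 0.04 0" --pt "0 0 0 -0.002 0.0045 0.06 0" --pt "0 0 0 -0.002 0.0045 0.08 0" --pt "0 0 0 -0.002 0.0045 0.094 0" --pt "0 0 0 -0.002 0.0045 0.103 0" --pt "0 0 0 -0.002 0.0045 0.104 0" --pt "0 0 0 -0.002 0.0045 0.104 0"

```text
clock: 2.78
tcp_pos: [0.4279, 0.0428, 0.2247]
tcp_rot: [3.142, -0.001, 0.0]
wrist_force: [0.4, -0.3, 1.2]
finger_gap: 0.0428
grip_force: 0.0
```

Run:
```python
from h import *
s=read_state(); im=grab_frame("wrist")
print(s["tcp_pos"],s["tcp_rot"],s["wrist_force"]); save("pics/w3.png",im[150:384,130:390],2.3)
```

```text
[0.4278541  0.04279939 0.22470053] [ 3.14154501e+00 -1.36698265e-03  7.96221378e-06] [ 0.44978113 -0.25546926  1.18992732]
```

View pics/w3.png

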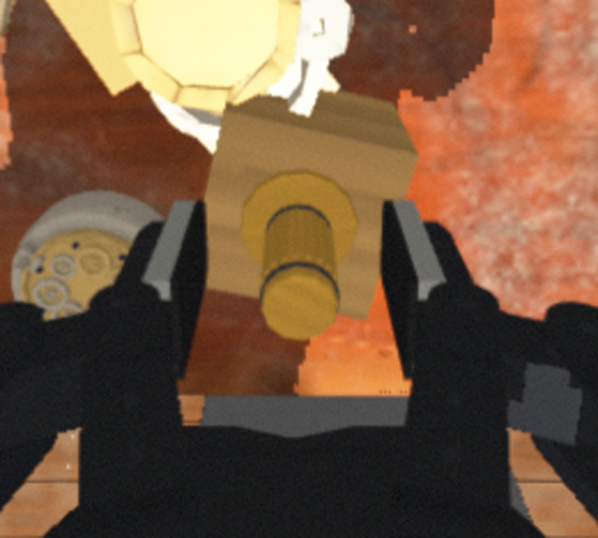

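The grip (crop about (300,270)) stands centred between the pads at (190,290) and (405,290), so I'll close on it.

Call:
play_rows --pt "0 0 0 0 0 0 1" --pt "0 0 0 0 0 0 1" --pt "0 0 0 0 0 0 1" --pt "0 0 0 0 0 0 1" --pt "0 0 0 0 0 0 1" --pt "0 0 0 0 0 0 1"

```text
clock: 3.33
tcp_pos: [0.4284, 0.0432, 0.2257]
tcp_rot: [3.141, 0.001, 0.004]
wrist_force: [-1.4, 0.0, 6.4]
finger_gap: 0.0143
grip_force: 58.4
```

Call:
play_rows --pt "0 0 0 0 0 -0.01 1" --pt "0 0 0 0 0 -0.025 1" --pt "0 0 0 0 0 -0.045 1" --pt "0 0 0 0 0 -0.065 1" --pt "0 0 0 0 0 -0.085 1" --pt "0 0 0 0 0 -0.105 1" --pt "0 0 0 0 0 -0.115 1" --pt "0 0 0 0 0 -0.12 1" --pt "0 0 0 0 0 -0.12 1"

```text
clock: 4.08
tcp_pos: [0.4279, 0.0433, 0.3455]
tcp_rot: [3.141, 0.0, 0.004]
wrist_force: [-0.1, -0.2, -0.8]
finger_gap: 0.014
grip_force: 58.5
```

Call:
play_rows --pt "0 0 0 -0.006 -0.02 0 1" --pt "0 0 0 -0.013 -0.045 0 1" --pt "0 0 0 -0.02 -0.07 0 1" --pt "0 0 0 -0.026 -0.095 0 1" --pt "0 0 0 -0.033 -0.12 0 1" --pt "0 0 0 -0.04 -0.145 0 1" --pt "0 0 0 -0.046 -0.168 0 1" --pt "0 0 0 -0.052 -0.185 0 1" --pt "0 0 0 -0.053 -0.192 0 1" --pt "0 0 0 -0.053 -0.192 0 1" --pt "0 0 0 -0.053 -0.192 0 1" --pt "0 0 0 -0.053 -0.192 0 1"

```text
clock: 5.08
tcp_pos: [0.3748, 0.2345, 0.3439]
tcp_rot: [3.141, -0.001, -0.002]
wrist_force: [0.2, 0.0, -1.3]
finger_gap: 0.0142
grip_force: 58.7
```

Run:
```python
from h import *
import pickle
s=read_state(); c=cam("wrist"); im=grab_frame("wrist"); pickle.dump((im,c,s),open("g1.pkl","wb"))
print(s["tcp_pos"],s["tcp_rot"],s["wrist_force"]); save("pics/g1.png",im,1.5)
```

```text
[0.37481284 0.23448241 0.34389461] [ 3.14058778e+00 -1.22178756e-03 -1.58444782e-03] [ 0.17602186  0.03333553 -1.32104288]
```

Call:
play_rows --pt "0 0 0 0 -0.02 0 1" --pt "0 0 0 0 -0.04 0 1" --pt "0 0 0 0 -0.06 0 1" --pt "0 0 0 0 -0.08 0 1" --pt "0 0 0 0 -0.08 0 1" --pt "0 0 0 0 -0.08 0 1" --pt "0 0 0 0 -0.08 0 1"

```text
clock: 5.72
tcp_pos: [0.3749, 0.3143, 0.3442]
tcp_rot: [3.141, -0.001, -0.001]
wrist_force: [-0.1, 0.0, -0.3]
finger_gap: 0.014
grip_force: 58.9
```

Run:
```python
from h import *
import pickle
s=read_state(); c=cam("wrist"); im=grab_frame("wrist"); pickle.dump((im,c,s),open("g2.pkl","wb"))
print(s["tcp_pos"],s["tcp_rot"],s["wrist_force"])
```

```text
[0.37490545 0.3143393  0.344236  ] [ 3.14061880e+00 -1.42800108e-03 -8.28907982e-04] [-0.11236337  0.04634906 -0.34578237]
```

View pics/g1.png

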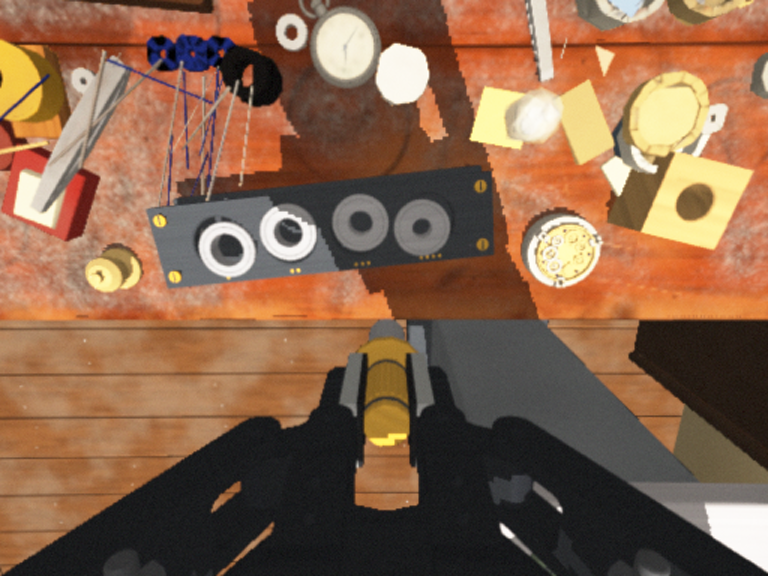

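The wrist view (1.5x) shows the arbor held with its foot near (388,325). Rings 1 to 4 are at about (227,248), (288,232), (360,222) and (421,227), and the oiler is at (112,270).

```bash
cat > rings.py <<'E'
from h import *
import pickle
def rings(im,c,guess):
    g=cv2.cvtColor(im,cv2.COLOR_RGB2HSV); out=[]
    for P in guess:
        u=proj(c,P); x,y=np.round(u).astype(int); r=27
        if not(r<x<512-r and r<y<384-r): out.append(None); continue
        v=cv2.GaussianBlur(im[y-r:y+r,x-r:x+r].min(2),(3,3),0)
        # local light level: normalise by shadow using Otsu in two halves is avoided; use edges
        best=cv2.HoughCircles(cv2.resize(v,None,fx=4,fy=4,interpolation=cv2.INTER_CUBIC),cv2.HOUGH_GRADIENT,1,400,param1=120,param2=15,minRadius=64,maxRadius=100)
        out.append(None if best is None else (best[0,0,0]/4+x-r-.4,best[0,0,1]/4+y-r-.4,best[0,0,2]/4))
    return out
if __name__=="__main__":
    A=[(.401,.337,.052),(.409,.297,.052),(.415,.254,.052),(.413,.211,.052)]
    G=[pickle.load(open(f,"rb")) for f in("g1.pkl","g2.pkl")]
    O=[rings(g[0],g[1],A) for g in G]
    for i in range(4):
        u=[o[i] for o in O]; print(i+1,[np.round(x,1) for x in u if x])
        if all(u): print("   tri",tri([ray(g[1],x[:2]) for g,x in zip(G,u)]).round(4),[onz(g[1],x[:2],.052)[:2].round(4) for g,x in zip(G,u)])
    c=[]
    for g,o in zip(G,O):
        im=cv2.resize(g[0],None,fx=4,fy=4,interpolation=cv2.INTER_CUBIC)
        for x in o:
            if x: cv2.circle(im,(int(x[0]*4+1.5),int(x[1]*4+1.5)),int(x[2]*4),(255,0,0),1); cv2.circle(im,(int(x[0]*4+1.5),int(x[1]*4+1.5)),3,(0,255,0),-1)
        X=[x[0] for x in o if x]; Y=[x[1] for x in o if x]; xm=int(np.mean(X)*4); ym=int(np.mean(Y)*4)
        c.append(im[max(ym-150,0):ym+150,max(0,xm-400):xm+400])
    w=min(x.shape[1] for x in c); h=min(x.shape[0] for x in c); save("pics/rings.png",np.vstack([x[:h,:w] for x in c]))
E
python3 rings.py
```

```text
1 [array([152.5, 164.5,  19.7]), array([235.7, 165.2,  18.9])]
   tri [0.3994 0.3354 0.0461] [array([0.4008, 0.3331]), array([0.4002, 0.3349])]
2 [array([192.2, 153.5,  19.4])]
3 []
4 [array([368.2, 149.7,  17.7])]
```

View pics/rings.png

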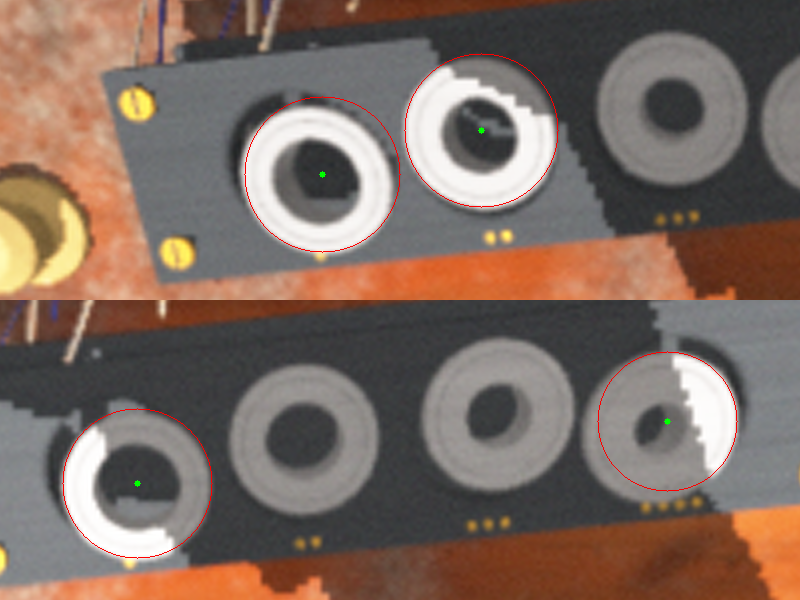

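The crop shows all four flanges clearly. Hough missed some of them in shadow, so I'll fit masks instead.

```bash
cat > rings2.py <<'E'
from h import *
import pickle
def ring(im,c,P):
    x,y=np.round(proj(c,P)).astype(int); r=25
    if not(r<x<512-r and r<y<384-r): return None
    b=cv2.resize(im[y-r:y+r,x-r:x+r],None,fx=4,fy=4,interpolation=cv2.INTER_CUBIC).astype(int)
    m=((b[...,0]>78)&(abs(b[...,0]-b[...,2])<9)).astype(np.uint8)
    m=cv2.morphologyEx(m,cv2.MORPH_OPEN,np.ones((9,9)))
    n,l,s,_=cv2.connectedComponentsWithStats(m); 
    big=[i for i in range(1,n) if s[i,4]>1500]
    if not big: return None
    h=cv2.convexHull(np.argwhere(np.isin(l,big))[:,::-1].astype(np.int32)); e=cv2.fitEllipse(h)
    return np.array([(e[0][0]+.5)/4-.5+x-r,(e[0][1]+.5)/4-.5+y-r,e[1][0]/4,e[1][1]/4])
if __name__=="__main__":
    A=[(.4005,.334,.052),(.409,.297,.052),(.415,.254,.052),(.413,.211,.052)]
    G=[pickle.load(open(f,"rb")) for f in("g1.pkl","g2.pkl")]
    for i in range(4):
        u=[ring(g[0],g[1],A[i]) for g in G]
        print(i+1,[x.round(1) for x in u if x is not None])
        print("  ",[onz(g[1],x[:2],.052)[:2].round(4) for g,x in zip(G,u) if x is not None], tri([ray(g[1],x[:2]) for g,x in zip(G,u)]).round(4) if all(x is not None for x in u) else "")
    # eye readings
    E=[[(319,176),(137,183)],[(481,131),(304,140)],[(672,108),(498,114)],[None,(660,126)]]
    off=[(289,486),(807,479)]
    for i,e in enumerate(E): print("eye",i+1,[onz(G[k][1],((np.array(e[k])+off[k])+.5)/4-.5,.052)[:2].round(4) for k in(0,1) if e[k]])
    for g in G:
        Rt=cv2.Rodrigues(g[2]["tcp_rot"])[0]
        print("foot/top proj",[ (proj(g[1],g[2]["tcp_pos"]+Rt@[0,0,z])*1.5).round(0) for z in(.2217,.1817,.1437)])
E
python3 rings2.py
```

```text
1 [array([139. , 163.9,  50.3, 161.2]), array([226.1, 167.3,  46.4,  56.9])]
   [array([0.4014, 0.3456]), array([0.3982, 0.3441])] [0.401  0.3433 0.0579]
2 [array([184.3, 160.6,  55.7,  71.3]), array([277.3, 154.1,  38. ,  38.6])]
   [array([0.4045, 0.303 ]), array([0.4107, 0.2959])] [0.4114 0.2973 0.074 ]
3 [array([233.6, 152.3,  40.2,  55.5]), array([325.8, 147.9,  37.7,  40.3])]
   [array([0.4123, 0.2567]), array([0.4163, 0.2512])] [0.4169 0.2553 0.0696]
4 [array([280.8, 151.2,  37.7,  38.5]), array([379.3, 148.1,  48. ,  67.3])]
   [array([0.4132, 0.2128]), array([0.416 , 0.2019])] [0.4192 0.2156 0.0838]
eye 1 [array([0.4002, 0.334 ]), array([0.4003, 0.335 ])]
eye 2 [array([0.4108, 0.2953]), array([0.4104, 0.2958])]
eye 3 [array([0.4161, 0.2508]), array([0.4163, 0.2511])]
eye 4 [array([0.4134, 0.2135])]
foot/top proj [array([387., 328.]), array([387., 367.]), array([388., 424.])]
foot/top proj [array([387., 328.]), array([387., 366.]), array([388., 424.])]
```

Call:
play_rows --pt "0 0 0 0.008 -0.007 0 1" --pt "0 0 0 0.017 -0.014 0 1" --pt "0 0 0 0.025 -0.02 0.01 1" --pt "0 0 0 0.0255 -0.02 0.025 1" --pt "0 0 0 0.0255 -0.02 0.04 1" --pt "0 0 0 0.0255 -0.02 0.052 1" --pt "0 0 0 0.0255 -0.02 0.06 1" --pt "0 0 0 0.0255 -0.02 0.064 1" --pt "0 0 0 0.0255 -0.02 0.064 1" --pt "0 0 0 0.0255 -0.02 0.064 1"

```text
clock: 6.6
tcp_pos: [0.4004, 0.3353, 0.2808]
tcp_rot: [-3.141, 0.0, -0.001]
wrist_force: [-0.1, -0.7, 0.4]
finger_gap: 0.014
grip_force: 58.9
```

Run:
```python
from h import *
import pickle
s=read_state(); c=cam("wrist"); im=grab_frame("wrist"); pickle.dump((im,c,s),open("g3.pkl","wb"))
print(s["tcp_pos"],s["tcp_rot"],s["wrist_force"]); save("pics/g3.png",im[130:330,150:350],3)
```

```text
[0.4004202  0.33530054 0.28075607] [-3.14133963e+00  3.35797287e-04 -6.40413963e-04] [-0.07793792 -0.71974036  0.38859466]
```

View pics/g3.png

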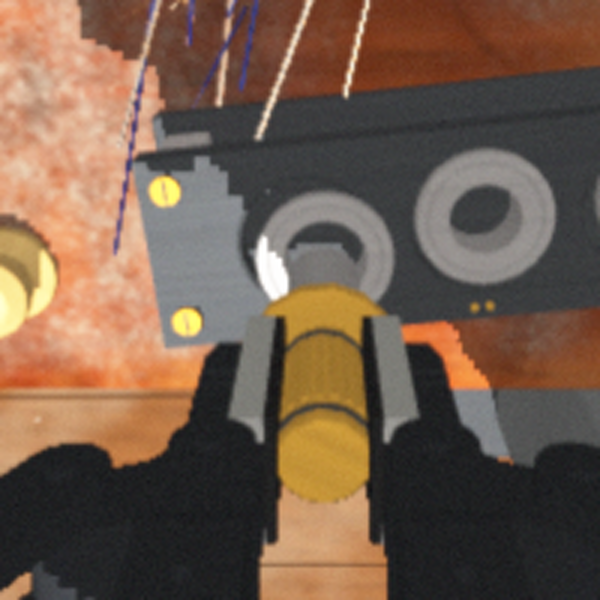

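The crop shows the shank foot at about (327,265), over ring 1's bore, with the flange centre at x≈322. The foot is about 1 mm to the right, so I'll shift it slightly and lower slowly.

Call:
play_rows --pt "0 0 0 0 -0.001 0.002 1" --pt "0 0 0 0 -0.001 0.004 1" --pt "0 0 0 0 -0.001 0.006 1" --pt "0 0 0 0 -0.001 0.0075 1" --pt "0 0 0 0 -0.001 0.009 1" --pt "0 0 0 0 -0.001 0.0105 1" --pt "0 0 0 0 -0.001 0.0105 1"

```text
clock: 7.23
tcp_pos: [0.4, 0.3361, 0.2696]
tcp_rot: [3.141, -0.0, -0.001]
wrist_force: [0.3, -0.5, -1.8]
finger_gap: 0.0142
grip_force: 58.9
```

Call:
play_rows --pt "0 0 0 0 0 0.0015 1" --pt "0 0 0 0 0 0.003 1" --pt "0 0 0 0 0 0.0045 1" --pt "0 0 0 0 0 0.006 1" --pt "0 0 0 0 0 0.006 1"

```text
clock: 7.65
tcp_pos: [0.4, 0.3362, 0.2636]
tcp_rot: [3.141, -0.0, -0.001]
wrist_force: [-0.3, -0.2, -0.3]
finger_gap: 0.014
grip_force: 58.9
```

Call:
play_rows --pt "0 0 0 0 0 0.003 1" --pt "0 0 0 0 0 0.006 1" --pt "0 0 0 0 0 0.009 1" --pt "0 0 0 0 0 0.012 1" --pt "0 0 0 0 0 0.015 1" --pt "0 0 0 0 0 0.018 1" --pt "0 0 0 0 0 0.021 1" --pt "0 0 0 0 0 0.023 1" --pt "0 0 0 0 0 0.024 1" --pt "0 0 0 0 0 0.024 1"

```text
clock: 8.48
tcp_pos: [0.4001, 0.3362, 0.2397]
tcp_rot: [3.141, -0.0, -0.001]
wrist_force: [0.2, 0.8, -2.6]
finger_gap: 0.0139
grip_force: 58.9
```

Call:
play_rows --pt "0 0 0 0 0 -0.005 1" --pt "0 0 0 0 0 -0.012 1" --pt "0 0 0 0 0 -0.02 1" --pt "0 0 0 0 0 -0.028 1" --pt "0 0 0 0 0 -0.035 1" --pt "0 0 0 0 0 -0.041 1" --pt "0 0 0 0.0005 0.005 -0.041 1" --pt "0 0 0 0.0035 0.015 -0.041 1" --pt "0 0 0 0.007 0.027 -0.041 1" --pt "0 0 0 0.0105 0.0395 -0.041 1" --pt "0 0 0 0.0105 0.0395 -0.041 1" --pt "0 0 0 0.0105 0.0395 -0.041 1"

```text
clock: 9.48
tcp_pos: [0.4108, 0.2955, 0.2804]
tcp_rot: [3.141, -0.004, -0.002]
wrist_force: [0.2, 0.0, -1.0]
finger_gap: 0.0144
grip_force: 58.9
```

```bash
cat > near.py <<'E'
from h import *
import sys
s=read_state(); c=cam("wrist"); im=grab_frame("wrist")
cv2.imwrite(f"pics/{sys.argv[1]}.png",im[...,::-1])
print(s["tcp_pos"],s["wrist_force"])
P=np.array([float(v) for v in sys.argv[2:4]]+[.052])
# flange centre column in the picture against the shank's: rows above the collar
x,y=np.round(proj(c,P)).astype(int); print("expected ring px",proj(c,P).round(1))
R=cv2.Rodrigues(s["tcp_rot"])[0]; print("expected foot px",proj(c,s["tcp_pos"]+R@[0,0,.2217]).round(1))
b=im[max(y-40,0):y+40,max(x-60,0):x+60]
save(f"pics/{sys.argv[1]}c.png",b,5)
E
python3 near.py r2 .4106 .2956
```

```text
[0.41079428 0.29546085 0.28041295] [ 0.18615613  0.03176831 -1.01864506]
expected ring px [257.7 215.2]
expected foot px [258.  218.7]
```

View pics/r2c.png

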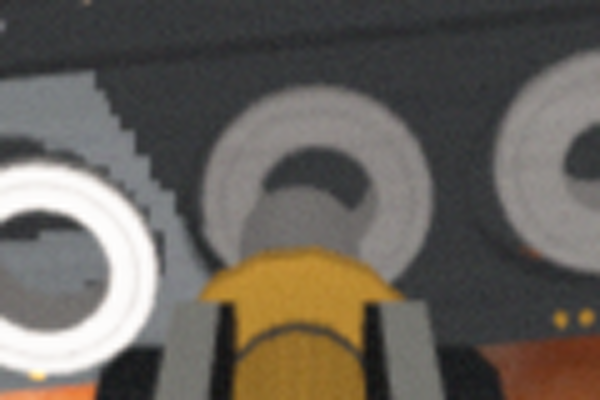

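I have now viewed 11 pictures, one over the limit of 10, so I'll view no more and measure numerically. In this last crop the shank (about x=301) stands left of ring 2's flange centre (about x=318). I'll fit the circles by edges.

```bash
cat > circ.py <<'E'
from h import *
import pickle
from scipy.optimize import least_squares
from scipy.ndimage import map_coordinates
def circ(im,u0,r0,a0=0,a1=360):
    """outer flange edge: strongest bright->dark step along rays from u0, circle fit (angles in deg, image axes)"""
    g=cv2.GaussianBlur(im.min(2),(3,3),0).astype(float)+10; u=np.array(u0[:2],float)
    for it in range(6):
        th=np.radians(np.arange(a0,a1,4)); rr=np.arange(r0*.8,r0*1.22,.25); pts=[]
        for t in th:
            v=np.log(map_coordinates(g,[u[1]+rr*np.sin(t),u[0]+rr*np.cos(t)],order=1,mode='nearest'))
            d=v[4:]-v[:-4]; k=d.argmin()
            if d[k]<-.25: pts.append(u+rr[k+2]*np.array([np.cos(t),np.sin(t)]))
        pts=np.array(pts)
        f=least_squares(lambda p:np.hypot(*(pts-p[:2]).T)-p[2],[*u,r0],loss="soft_l1",f_scale=.4)
        u=f.x[:2]
    return f.x,np.median(abs(f.fun)),len(pts)
if __name__=="__main__":
    A=[(.4003,.3345,.052),(.4106,.2956,.052),(.4162,.2511,.052),(.4132,.213,.052)]
    for f in("g1.pkl","g2.pkl","g3.pkl"):
        im,c,s=pickle.load(open(f,"rb"))
        for i,P in enumerate(A):
            u=proj(c,P)
            if not(25<u[0]<487): continue
            r0=.0175*279.7/((c[2]@P+c[3])[2]); a=(180,360) if f=="g3.pkl" and i==0 else (0,360)
            x,e,n=circ(im,u,r0,*a); print(f,i+1,(x[:2]-u).round(1),round(x[2]/r0,3),round(e,2),n,onz(c,x[:2],.052)[:2].round(4))
    im=cv2.imread("pics/r2.png")[...,::-1]; c=cam("wrist")
    for i,P in enumerate(A[:3]):
        u=proj(c,P); r0=.0175*279.7/((c[2]@P+c[3])[2]); a=(180,360) if i==1 else (0,360)
        if u[0]<25 or u[0]>487: continue
        x,e,n=circ(im,u,r0,*a); print("r2",i+1,(x[:2]-u).round(1),round(x[2]/r0,3),round(e,2),n,onz(c,x[:2],.052)[:2].round(4))
E
python3 circ.py
```

```text
g1.pkl 1 [-0.3  0.8] 1.009 0.87 88 [0.3995 0.3349]
g1.pkl 2 [-0.1  0.1] 1.016 0.33 83 [0.4105 0.2957]
g1.pkl 3 [ 0.3 -0.1] 1.018 0.13 90 [0.4163 0.2509]
g1.pkl 4 [0.2 0.1] 1.014 0.22 89 [0.4131 0.2128]
g2.pkl 1 [-0.9  0.6] 1.019 0.19 62 [0.3997 0.3354]
g2.pkl 2 [-0.3  0.1] 1.013 0.25 90 [0.4105 0.2959]
g2.pkl 3 [-0.2 -0.1] 1.021 0.42 90 [0.4163 0.2513]
g2.pkl 4 [-0.5  0.1] 1.048 0.68 64 [0.4131 0.2135]
g3.pkl 1 [-1.2  1.3] 1.02 0.13 38 [0.3993 0.3354]
g3.pkl 2 [-0.4 -1. ] 0.997 0.38 76 [0.4114 0.2959]
g3.pkl 3 [-0.2 -1.2] 1.006 0.78 65 [0.4171 0.2514]
g3.pkl 4 [ 1.6 -1.3] 0.947 0.65 51 [0.4142 0.212 ]
r2 1 [-2.1  1.3] 0.999 0.55 68 [0.3992 0.3362]
r2 2 [ 2.5 -0.4] 1.009 0.13 37 [0.4109 0.2937]
r2 3 [ 1.5 -1.3] 0.992 0.48 74 [0.4172 0.25  ]
```

Call:
play_rows --pt "0 0 0 0 0.0018 0.001 1" --pt "0 0 0 0 0.0018 0.003 1" --pt "0 0 0 0 0.0018 0.005 1" --pt "0 0 0 0 0.0018 0.0065 1" --pt "0 0 0 0 0.0018 0.008 1" --pt "0 0 0 0 0.0018 0.009 1" --pt "0 0 0 0 0.0018 0.009 1"

```text
clock: 10.12
tcp_pos: [0.4107, 0.2949, 0.2717]
tcp_rot: [3.141, 0.001, 0.0]
wrist_force: [0.8, -0.2, -0.7]
finger_gap: 0.0141
grip_force: 58.8
```

Call:
play_rows --pt "0 0 0 0 0.0005 0 1" --pt "0 0 0 0 0.001 0.001 1" --pt "0 0 0 0 0.001 0.002 1" --pt "0 0 0 0 0.001 0.003 1" --pt "0 0 0 0 0.001 0.004 1" --pt "0 0 0 0 0.001 0.004 1"

```text
clock: 10.62
tcp_pos: [0.4109, 0.294, 0.2682]
tcp_rot: [-3.142, -0.0, -0.001]
wrist_force: [1.5, -0.9, 0.3]
finger_gap: 0.0142
grip_force: 58.8
```

Call:
play_rows --pt "0 0 0 0 0 0.001 1" --pt "0 0 0 0 0 0.002 1" --pt "0 0 0 0 0 0.003 1" --pt "0 0 0 0 0 0.004 1" --pt "0 0 0 0 0 0.004 1"

```text
clock: 11.03
tcp_pos: [0.4105, 0.2939, 0.2636]
tcp_rot: [3.141, -0.0, -0.001]
wrist_force: [1.2, -0.2, -0.5]
finger_gap: 0.0142
grip_force: 58.8
```

Call:
play_rows --pt "0 0 0 0 0 0.003 1" --pt "0 0 0 0 0 0.006 1" --pt "0 0 0 0 0 0.009 1" --pt "0 0 0 0 0 0.012 1" --pt "0 0 0 0 0 0.015 1" --pt "0 0 0 0 0 0.018 1" --pt "0 0 0 0 0 0.021 1" --pt "0 0 0 0 0 0.023 1" --pt "0 0 0 0 0 0.024 1" --pt "0 0 0 0 0 0.024 1"

```text
clock: 11.87
tcp_pos: [0.4106, 0.2939, 0.2397]
tcp_rot: [3.141, -0.0, -0.001]
wrist_force: [1.2, 0.1, -0.7]
finger_gap: 0.0144
grip_force: 58.8
```

Call:
play_rows --pt "0 0 0 0 0 -0.006 1" --pt "0 0 0 0 0 -0.014 1" --pt "0 0 0 0 0 -0.022 1" --pt "0 0 0 0 0 -0.03 1" --pt "0 0 0 0 0 -0.037 1" --pt "0 0 0 0 0 -0.041 1" --pt "0 0 0 0 0 -0.041 1" --pt "0 0 0 0.001 0.008 -0.041 1" --pt "0 0 0 0.003 0.02 -0.041 1" --pt "0 0 0 0.0045 0.032 -0.041 1" --pt "0 0 0 0.0055 0.04 -0.041 1" --pt "0 0 0 0.006 0.0434 -0.041 1"

```text
clock: 12.87
tcp_pos: [0.4166, 0.2487, 0.2804]
tcp_rot: [3.141, -0.003, -0.002]
wrist_force: [-0.2, 0.9, -0.1]
finger_gap: 0.0145
grip_force: 58.8
```

Call:
play_rows --pt "0 0 0 0 0 0 1" --pt "0 0 0 0 0 0 1" --pt "0 0 0 0 0 0 1" --pt "0 0 0 0 0 0 1"

```text
clock: 13.2
tcp_pos: [0.4167, 0.2508, 0.281]
tcp_rot: [-3.141, -0.0, -0.0]
wrist_force: [-0.1, 0.1, -0.7]
finger_gap: 0.0145
grip_force: 58.8
```

```bash
cat > near2.py <<'E'
from circ import *
import sys
s=read_state(); c=cam("wrist"); im=grab_frame("wrist"); pickle.dump((im,c,s),open(sys.argv[1]+".pkl","wb"))
P=np.array([float(v) for v in sys.argv[2:4]]+[.052]); u=proj(c,P); r0=.0175*279.7/((c[2]@P+c[3])[2])
x,e,n=circ(im,u,r0,180,360)
print("tcp",s["tcp_pos"].round(4),s["wrist_force"].round(1)); print("ring px",x.round(1),"res",round(e,2),n,"world",onz(c,x[:2],.052)[:2].round(4))
R=cv2.Rodrigues(s["tcp_rot"])[0]; f=proj(c,s["tcp_pos"]+R@[0,0,.2217]); print("foot px expected",f.round(1))
# collar (brass) extent gives the held arbor's column
h=cv2.cvtColor(im,cv2.COLOR_RGB2HSV); m=(h[...,0]>14)&(h[...,0]<32)&(h[...,1]>130)
for row in range(int(f[1])-2,int(f[1])+26,3):
    k=np.flatnonzero(m[row,225:290]); print(row,(k.min()+225,k.max()+225,(k.min()+k.max())/2+225) if len(k) else None, end="; ")
print()
for row in range(int(f[1])-10,int(f[1])+6,2): print(row,im[row,238:280:1,1].tolist())
E
python3 near2.py r3 .4166 .2505
```

```text
tcp [0.4167 0.2508 0.281 ] [-0.1  0.1 -0.7]
ring px [260.9 215.2  23.5] res 0.14 43 world [0.4165 0.2487]
foot px expected [258.  218.7]
216 None; 219 None; 222 None; 225 (np.int64(251), np.int64(263), np.float64(257.0)); 228 (np.int64(245), np.int64(271), np.float64(258.0)); 231 (np.int64(239), np.int64(274), np.float64(256.5)); 234 (np.int64(238), np.int64(277), np.float64(257.5)); 237 (np.int64(244), np.int64(270), np.float64(257.0)); 240 (np.int64(245), np.int64(270), np.float64(257.5)); 243 (np.int64(245), np.int64(270), np.float64(257.5)); 
208 [61, 93, 130, 136, 139, 129, 129, 137, 139, 134, 138, 135, 134, 133, 136, 134, 119, 96, 71, 59, 56, 51, 49, 57, 54, 54, 58, 62, 73, 97, 128, 133, 133, 136, 134, 136, 135, 136, 138, 135, 128, 133]
210 [72, 120, 130, 135, 128, 128, 131, 132, 135, 135, 138, 140, 136, 134, 123, 94, 65, 51, 52, 56, 55, 51, 52, 55, 54, 54, 51, 50, 52, 58, 71, 105, 124, 131, 133, 130, 138, 131, 139, 133, 129, 126]
212 [87, 121, 136, 134, 128, 133, 134, 133, 138, 134, 139, 135, 134, 126, 89, 64, 69, 73, 79, 80, 82, 83, 76, 64, 61, 58, 53, 57, 59, 55, 61, 77, 104
[... 398 characters left out ...]
3, 92, 103, 101, 107, 123, 133, 136, 133, 134, 133, 134, 136, 133]
218 [82, 128, 134, 135, 126, 134, 136, 131, 129, 113, 103, 102, 99, 102, 102, 105, 102, 105, 104, 106, 105, 106, 103, 103, 102, 101, 103, 103, 99, 101, 102, 98, 111, 124, 135, 134, 135, 135, 134, 133, 134, 131]
220 [105, 123, 136, 136, 129, 129, 130, 133, 121, 99, 100, 99, 103, 102, 100, 104, 107, 107, 108, 105, 106, 103, 102, 104, 104, 103, 103, 100, 100, 94, 99, 113, 126, 132, 135, 133, 132, 131, 136, 133, 130, 126]
222 [119, 120, 128, 134, 135, 128, 127, 130, 106, 101, 101, 100, 106, 102, 102, 105, 104, 103, 106, 109, 103, 104, 101, 103, 101, 102, 100, 102, 98, 98, 99, 113, 132, 137, 134, 134, 133, 135, 132, 133, 125, 129]
```

Call:
play_rows --pt "0 0 0 0 0.0013 0 1" --pt "0 0 0 0 0.0025 0.002 1" --pt "0 0 0 0 0.0025 0.004 1" --pt "0 0 0 0 0.0025 0.006 1" --pt "0 0 0 0 0.0025 0.007 1" --pt "0 0 0 0 0.0025 0.008 1" --pt "0 0 0 0 0.0025 0.009 1" --pt "0 0 0 0 0.0025 0.009 1"

```text
clock: 13.92
tcp_pos: [0.4168, 0.2481, 0.2719]
tcp_rot: [-3.142, -0.0, -0.001]
wrist_force: [0.8, 0.9, -0.4]
finger_gap: 0.0144
grip_force: 58.8
```

Call:
play_rows --pt "0 0 0 0 0 0.0007 1" --pt "0 0 0 0 0 0.0014 1" --pt "0 0 0 0 0 0.0014 1"

```text
clock: 14.17
tcp_pos: [0.4168, 0.2481, 0.2706]
tcp_rot: [-3.141, 0.0, -0.001]
wrist_force: [1.2, 0.0, -0.6]
finger_gap: 0.0148
grip_force: 58.8
```

Call:
play_rows --pt "0 0 0 0 0 0.0005 1" --pt "0 0 0 0 0 0.001 1" --pt "0 0 0 0 0 0.001 1"

```text
clock: 14.42
tcp_pos: [0.417, 0.2481, 0.27]
tcp_rot: [-3.141, 0.0, -0.002]
wrist_force: [0.3, -0.5, 0.8]
finger_gap: 0.0141
grip_force: 58.9
```

Call:
play_rows --pt "0 0 0 0 0 0.0005 1" --pt "0 0 0 0 0 0.001 1" --pt "0 0 0 0 0 0.001 1" --pt "0 0 0 0 0 0.001 1"

```text
clock: 14.75
tcp_pos: [0.4171, 0.2482, 0.2692]
tcp_rot: [-3.141, -0.0, -0.002]
wrist_force: [1.3, -0.1, 4.4]
finger_gap: 0.0141
grip_force: 59.1
```

Call:
play_rows --pt "0 0 0 0 0 0.0006 1" --pt "0 0 0 0.001 0 0.0006 1" --pt "0 0 0 0 0.001 0.0006 1" --pt "0 0 0 -0.001 0 0.0006 1" --pt "0 0 0 0 -0.001 0.0006 1" --pt "0 0 0 0 0 0.0008 1" --pt "0 0 0 0 0 0.0008 1" --pt "0 0 0 0 0 0.0008 1"

```text
clock: 15.42
tcp_pos: [0.4167, 0.2484, 0.2684]
tcp_rot: [-3.141, 0.0, -0.0]
wrist_force: [-1.1, 0.8, 7.0]
finger_gap: 0.0143
grip_force: 59.7
```

Call:
play_rows --pt "0 0 0 0 0 -0.003 1" --pt "0 0 0 0 0 -0.008 1" --pt "0 0 0 0 0 -0.013 1" --pt "0 0 0 0 0 -0.013 1" --pt "0 0 0 -0.001 -0.008 -0.013 1" --pt "0 0 0 -0.0025 -0.02 -0.013 1" --pt "0 0 0 -0.004 -0.032 -0.013 1" --pt "0 0 0 -0.0055 -0.041 -0.013 1" --pt "0 0 0 -0.006 -0.0459 -0.013 1" --pt "0 0 0 -0.006 -0.0459 -0.013 1" --pt "0 0 0 -0.006 -0.0459 -0.013 1" --pt "0 0 0 -0.006 -0.0459 -0.013 1"

```text
clock: 16.42
tcp_pos: [0.4105, 0.294, 0.2806]
tcp_rot: [3.141, 0.001, -0.001]
wrist_force: [0.6, -0.9, -2.0]
finger_gap: 0.0142
grip_force: 59.0
```

```bash
python3 near2.py r4 .4106 .2925
```

```text
tcp [0.4105 0.294  0.2806] [ 0.6 -0.9 -2. ]
ring px [260.3 216.5  23.2] res 0.03 35 world [0.4095 0.2921]
foot px expected [258.  218.7]
216 None; 219 None; 222 None; 225 (np.int64(251), np.int64(263), np.float64(257.0)); 228 (np.int64(245), np.int64(271), np.float64(258.0)); 231 (np.int64(240), np.int64(274), np.float64(257.0)); 234 (np.int64(238), np.int64(278), np.float64(258.0)); 237 (np.int64(244), np.int64(270), np.float64(257.0)); 240 (np.int64(245), np.int64(270), np.float64(257.5)); 243 (np.int64(245), np.int64(270), np.float64(257.5)); 
208 [64, 98, 128, 130, 129, 122, 123, 127, 132, 128, 130, 136, 132, 132, 121, 96, 71, 59, 58, 59, 56, 57, 54, 56, 55, 59, 58, 62, 67, 85, 111, 130, 135, 135, 135, 135, 131, 137, 132, 128, 133, 135]
210 [84, 121, 133, 134, 125, 130, 135, 135, 135, 134, 137, 134, 124, 90, 65, 54, 58, 53, 59, 56, 58, 59, 56, 60, 55, 55, 57, 55, 58, 60, 64, 79, 107, 132, 133, 133, 137, 134, 137, 129, 124, 129]
212 [109, 132, 135, 130, 126, 132, 135, 135, 135, 131, 132, 117, 79, 65, 64, 66, 79, 78, 90, 86, 86, 83, 84, 70, 65, 60, 60, 55, 60, 59, 60, 58, 73, 106, 
[... 397 characters left out ...]
58, 72, 89, 104, 114, 128, 133, 133, 132, 132, 135, 124]
218 [124, 133, 134, 132, 133, 133, 135, 138, 127, 111, 106, 106, 107, 106, 111, 112, 109, 106, 111, 109, 109, 109, 107, 108, 108, 106, 104, 102, 106, 100, 91, 105, 103, 107, 116, 130, 130, 133, 135, 132, 133, 129]
220 [122, 134, 132, 129, 130, 135, 135, 130, 119, 107, 108, 105, 107, 106, 103, 110, 109, 107, 116, 110, 111, 107, 106, 110, 109, 108, 107, 106, 109, 103, 102, 103, 100, 102, 129, 136, 135, 138, 134, 135, 132, 127]
222 [118, 129, 132, 134, 130, 130, 135, 131, 113, 103, 104, 106, 106, 107, 104, 109, 108, 111, 110, 111, 109, 110, 106, 107, 103, 109, 108, 103, 101, 104, 103, 103, 115, 131, 133, 135, 138, 136, 139, 136, 129, 129]
```

Call:
play_rows --pt "0 0 0 -0.0008 0.0015 0 1" --pt "0 0 0 -0.0008 0.0015 0.002 1" --pt "0 0 0 -0.0008 0.0015 0.004 1" --pt "0 0 0 -0.0008 0.0015 0.006 1" --pt "0 0 0 -0.0008 0.0015 0.0075 1" --pt "0 0 0 -0.0008 0.0015 0.009 1" --pt "0 0 0 -0.0008 0.0015 0.009 1"

```text
clock: 17.05
tcp_pos: [0.4097, 0.2923, 0.2713]
tcp_rot: [3.141, -0.0, -0.001]
wrist_force: [-0.5, -0.3, -1.1]
finger_gap: 0.0139
grip_force: 59.0
```

Call:
play_rows --pt "0 0 0 0 0 0.001 1" --pt "0 0 0 0 0 0.002 1" --pt "0 0 0 0 0 0.003 1" --pt "0 0 0 0 0 0.003 1"

```text
clock: 17.38
tcp_pos: [0.4099, 0.2924, 0.2687]
tcp_rot: [3.141, 0.0, 0.0]
wrist_force: [1.0, -0.1, -1.0]
finger_gap: 0.0144
grip_force: 58.9
```

Call:
play_rows --pt "0 0 0 0 0 0.001 1" --pt "0 0 0 0 0 0.002 1" --pt "0 0 0 0 0 0.003 1" --pt "0 0 0 0 0 0.004 1" --pt "0 0 0 0 0 0.005 1" --pt "0 0 0 0 0 0.005 1"

```text
clock: 17.88
tcp_pos: [0.4098, 0.2924, 0.2636]
tcp_rot: [3.142, -0.0, -0.0]
wrist_force: [1.0, -0.4, -1.5]
finger_gap: 0.0144
grip_force: 58.9
```

Call:
play_rows --pt "0 0 0 0 0 0.003 1" --pt "0 0 0 0 0 0.006 1" --pt "0 0 0 0 0 0.009 1" --pt "0 0 0 0 0 0.012 1" --pt "0 0 0 0 0 0.015 1" --pt "0 0 0 0 0 0.018 1" --pt "0 0 0 0 0 0.021 1" --pt "0 0 0 0 0 0.023 1" --pt "0 0 0 0 0 0.025 1" --pt "0 0 0 0 0 0.026 1" --pt "0 0 0 0 0 0.026 1"

```text
clock: 18.8
tcp_pos: [0.4099, 0.2924, 0.2375]
tcp_rot: [3.141, 0.0, -0.0]
wrist_force: [0.7, -0.1, -1.7]
finger_gap: 0.0145
grip_force: 58.9
```

Foot at about -36 mm. I'll lower gently until the collar seats.

Call:
play_rows --pt "0 0 0 0 0 0.001 1" --pt "0 0 0 0 0 0.002 1" --pt "0 0 0 0 0 0.003 1" --pt "0 0 0 0 0 0.003 1"

```text
clock: 19.13
tcp_pos: [0.4098, 0.2924, 0.2346]
tcp_rot: [3.141, 0.0, -0.0]
wrist_force: [0.5, -0.2, -0.9]
finger_gap: 0.0143
grip_force: 58.9
```

Call:
play_rows --pt "0 0 0 0 0 0.0005 1" --pt "0 0 0 0 0 0.001 1" --pt "0 0 0 0 0 0.001 1"

```text
clock: 19.38
tcp_pos: [0.4099, 0.2925, 0.2339]
tcp_rot: [-3.142, -0.0, -0.0]
wrist_force: [-0.9, -0.4, -0.9]
finger_gap: 0.0142
grip_force: 59.0
```

Call:
play_rows --pt "0 0 0 0 0 0.0005 1" --pt "0 0 0 0 0 0.001 1" --pt "0 0 0 0 0 0.001 1"

```text
clock: 19.63
tcp_pos: [0.4101, 0.2925, 0.2332]
tcp_rot: [-3.141, -0.0, -0.001]
wrist_force: [-1.4, -0.0, 2.5]
finger_gap: 0.0143
grip_force: 59.2
```

Call:
play_rows --pt "0 0 0 0 0 0.0003 1" --pt "0 0 0 0 0 0.0003 1" --pt "0 0 0 0 0 0 0.5" --pt "0 0 0 0 0 0 0" --pt "0 0 0 0 0 0 0" --pt "0 0 0 0 0 0 0" --pt "0 0 0 0 0 0 0" --pt "0 0 0 0 0 0 0"

```text
clock: 20.3
tcp_pos: [0.4098, 0.2924, 0.2326]
tcp_rot: [3.141, -0.0, -0.001]
wrist_force: [0.5, 0.4, -0.7]
finger_gap: 0.043
grip_force: 0.0
```

Call:
play_rows --pt "0 0 0 0 0 -0.008 0" --pt "0 0 0 0 0 -0.02 0" --pt "0 0 0 0 0 -0.035 0" --pt "0 0 0 0 0 -0.05 0" --pt "0 0 0 0 0 -0.07 0" --pt "0 0 0 0 0 -0.09 0" --pt "0 0 0 0 0 -0.1 0" --pt "0 0 0 0 0 -0.105 0" --pt "0 0 0 0 0 -0.105 0" --pt "0 0 0 0 0 -0.105 0"

```text
clock: 21.13
tcp_pos: [0.4096, 0.2923, 0.3373]
tcp_rot: [3.141, -0.0, -0.001]
wrist_force: [0.8, -1.1, -0.7]
finger_gap: 0.0424
grip_force: 0.0
```

Run:
```python
from h import *
import pickle
s=read_state();c=cam("wrist");im=grab_frame("wrist");pickle.dump((im,c,s),open("end.pkl","wb"))
print(s["tcp_pos"],s["wrist_force"],s["finger_gap"])
h=cv2.cvtColor(im,cv2.COLOR_RGB2HSV); m=((h[...,0]>14)&(h[...,0]<32)&(h[...,1]>130)).astype(np.uint8)
for z in(.090,.056): print(z,proj(c,[.4101,.2925,z]).round(1))
x,y=proj(c,[.4101,.2925,.07]).astype(int)
n,l,st,ce=cv2.connectedComponentsWithStats(m)
for i in range(1,n):
    if st[i,4]>150 and abs(ce[i,0]-x)<60 and abs(ce[i,1]-y)<60: print("brass",st[i],ce[i].round(1))
for z,u in((.056,0),):
    e=[proj(c,[.4101+.015*np.cos(a),.2925+.015*np.sin(a),z]) for a in np.linspace(0,6.28,40)]
    t=[proj(c,[.4101+.008*np.cos(a),.2925+.008*np.sin(a),.090]) for a in np.linspace(0,6.28,40)]
    E=np.array(e+t); print("expected box if home and upright",E.min(0).round(1),E.max(0).round(1))
```

```text
[0.40958413 0.29230873 0.3372836 ] [ 0.79207188 -1.13891688 -0.65888383] 0.04240349458951516
0.09 [257.6 206. ]
0.056 [257.6 193.7]
brass [242 180  31  37 827] [257.2 196.5]
expected box if home and upright [241.5 178.1] [273.6 215.1]
```

```bash
python3 -c "
from station import bot
print(bot.close_job())"
```

```text
the job is handed in; nothing more can be done
None
```

The arbor has a 17 mm shank: it passed through rings 1 and 2 and was stopped in the mouth of ring 3 at about 4.5 mm under a light press (up to about 7 N); it is now home in ring 2, released and handed in. I viewed 11 pictures, one over the limit of 10.

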